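# Reload the dried sample vials into the run rack in reverse order

## Task

Move the four capped sample vials from the grey metal oven tray into the white run rack, one to a well, in reverse order: the vial that starts next to the tray's black end block goes into the rack well farthest from the rack's black end block, the next one into the next well, and so on, until the vial that starts farthest from the tray's block stands next to the rack's block. Keep the vials upright and set each gently down on the floor of its well, without dropping it.

Things in the scene. Friction and masses are not known exactly. Their poses are not given: they have to be found in the camera images.
- tray: Oven tray: dull grey metal, fixed, 54 mm wide (x). Row of four square wells along its y axis, centres at x = 0, y = -90, -30, 30, 90 mm, 46 x 46 mm inside, floor 4 mm above the table, walls 22 mm high; a black end block (22 mm long, 30 mm high) at the +y end, centred at y = 138 mm. Origin on the table under the row's middle, z up. Holds the vials at the start.
- rack: Run rack: white plastic, fixed, 54 mm wide (x). Row of four square wells along its y axis, centres at x = 0, y = -90, -30, 30, 90 mm, 46 x 46 mm inside, floor 4 mm above the table, walls 26 mm high; a black end block (22 mm long, 34 mm high) at the +y end, centred at y = 138 mm. Origin on the table under the row's middle, z up. Empty at the start.
- vial_red: Closed amber glass sample vial with a red cap and a white paper band, a plain upright cylinder 28 mm in diameter (glass and cap alike) and 80 mm tall (cap the top 22 mm), 40 to 85 g, loose. Origin at the centre of its underside, z up. At the start it stands within a few mm of the centre of one tray well, a neighbour 60 mm away.
- vial_blue: Closed amber glass sample vial with a blue cap and a white paper band, a plain upright cylinder 28 mm in diameter (glass and cap alike) and 80 mm tall (cap the top 22 mm), 40 to 85 g, loose. Origin at the centre of its underside, z up. At the start it stands within a few mm of the centre of one tray well, a neighbour 60 mm away.
- vial_yellow: Closed amber glass sample vial with a yellow cap and a white paper band, a plain upright cylinder 28 mm in diameter (glass and cap alike) and 80 mm tall (cap the top 22 mm), 40 to 85 g, loose. Origin at the centre of its underside, z up. At the start it stands within a few mm of the centre of one tray well, a neighbour 60 mm away.
- vial_green: Closed amber glass sample vial with a green cap and a white paper band, a plain upright cylinder 28 mm in diameter (glass and cap alike) and 80 mm tall (cap the top 22 mm), 40 to 85 g, loose. Origin at the centre of its underside, z up. At the start it stands within a few mm of the centre of one tray well, a neighbour 60 mm away.
- tag_red: Red label clip, 12 x 30 x 18 mm high, fixed to the outside of the tray's -x wall (33.5 mm from the row's line) beside the well in which the red-capped vial starts. It stays there and so records the starting order; not to be moved. Origin at the centre of its underside, on the table.
- tag_blue: Blue label clip, 12 x 30 x 18 mm high, fixed to the outside of the tray's -x wall (33.5 mm from the row's line) beside the well in which the blue-capped vial starts. It stays there and so records the starting order; not to be moved. Origin at the centre of its underside, on the table.
- tag_yellow: Yellow label clip, 12 x 30 x 18 mm high, fixed to the outside of the tray's -x wall (33.5 mm from the row's line) beside the well in which the yellow-capped vial starts. It stays there and so records the starting order; not to be moved. Origin at the centre of its underside, on the table.
- tag_green: Green label clip, 12 x 30 x 18 mm high, fixed to the outside of the tray's -x wall (33.5 mm from the row's line) beside the well in which the green-capped vial starts. It stays there and so records the starting order; not to be moved. Origin at the centre of its underside, on the table.
Not all that is in view belongs to the job. Leave any purple or turquoise look-alike of the vial_yellow alone.

How it is judged:
By the outcome, as a careful person would: the job done as asked, in the order asked, and still so for the second after the job is handed in, with the robot touching nothing.
It also fails if it takes over 102 s, if anything falls off the work surface, if the arm or the gripper's body presses on something with over 40 N, if the wrist force passes 120 N, or if a joint passes its speed limit or range.

## Robot

A 6-joint arm with a two-finger parallel gripper is mounted at the origin on the work surface. World frame = base frame: x ahead of the robot, y to its left, z up, the work surface at z = 0. Lengths are in m, angles in rad, forces in N, time in s.
With the tool pointing down it reaches from about 0.15 to 0.775 m from the base axis. Payload 6.1 kg.
Tool frame: the origin (TCP) lies midway between the tips of the shut fingers; the grasp point (between the pads) lies 19 mm behind it (arm.tcp_to_grasp is the distance from the TCP to the grasp point, in m); y points along the fingers, z is the direction in which the jaws open and shut, and the axes are right-handed (so a half turn about y gives the same grasp; the last joint's range is limited). The gripper opens to 85 mm and grips with 20 to 120 N. Pads are 22 mm wide; open, the fingers measure 114 mm over their backs; the gripper's body (76 mm by 85 mm) begins 54 mm behind the grasp point. The pads swing forward as they close: fully open they stand 13 mm farther back than shut.
Start: joints at [1.296, 0.126, -0.04, 1.405, 0, 1.571], TCP at [0.142, 0.505, 0.231] pointing down, gripper open.
Joint ranges: [-2.72, 2.72], [-0.95, 1.95], [-1.27, 1.35], [-1.78, 2.02], [-1.46, 1.47], [-3.14, 3.14]. Speed limits (rad/s): [2.39, 2.39, 3.01, 3.14, 3.14, 3.14].

## Interface

Orientations are given as a rotation vector (axis times angle).
In Python, from bench import arm, eyes, order gives the robot as it stands.
- The arm moves only by the shell command python3 -m creep 'ROWS' [OPENING] [FORCE]. ROWS is JSON, a list of rows, each a list of 6 numbers: the shift along the world's x, y, z normalised to -1 to 1, where 1 is 3 cm, then the turn, a rotation vector about the world's x, y, z normalised to -1 to 1, where 1 is 2 rad. In form: [[dx, dy, dz, wx, wy, wz], ...]. A call has 1 to 10 rows; each row shifts and turns the commanded pose from where the row before left it; what a row does not reach is not made up. A row lasts 1/8 s, in which the tool goes at most 62.5 mm and 10.7 degrees, less where a joint would pass 70% of its speed; a pose out of reach is approached as far as the arm can. A call with a number of a shift or a turn outside -1 to 1 is refused whole. A call with a gripper value outside its range is refused whole. OPENING is the closure, from -1 (fully open) to 1 (shut), set as the call begins (- or left out, the last holds). The fingers move at their own pace and stop on an object; FORCE is the grip in N (left out, the last holds). Time passes only in rows, so rows that do not move let the fingers close. It gives the time, the measured TCP pose, the force and the opening at its end, in the units of the state.
- arm.read_state(): the state, without advancing time (a new reading comes with each control period).
- eyes.grab_frame(name): name is "scene" or "top" or "wrist"; returns a dict with "image" (480x640x3 uint8, blue, green, red), "z_map" (480x640 float32, m along the optical axis (not along the pixel's ray), 0 where there is no reading), "fx", "fy", "cx", "cy" (pixels), "rvec" (rotation vector, rad) and "tvec" (3), from world to camera coordinates, as OpenCV has them. Camera axes: x right, y down, z forward; pixel columns grow to the right and rows downward; lengths in m; the calibration is good to about 2 mm. A picture is of the moment at which its call begins.
- order.close_job(): hands the job in, once; it reports no verdict.
The state is a dict: "clock": time; "qpos": joint angles; "joint_vel": joint speeds; "tau": joint torques, N m; "tool_pos": TCP position; "tool_rot": TCP orientation; "contact_force": force on the tool from outside, world axes, zero at the start; "wrist_torque": the same for the moment, N m; "opening": finger opening in m.
Only numpy, scipy, OpenCV 4.12 (cv2) and the standard library are available. Lean on these libraries where they do the work, as an engineer would, in place of code of your own. Each camera call takes 0.05 s, during which the arm holds its last target. There are 200 camera calls.

## Working session

There is one attempt and no reset: what is moved stays moved. The work goes in short steps, Python scripts to look and compute and a shell command to move; the robot and the scene stay as the last step left them, time stands still between calls to the robot, and variables do not carry over. Pictures are saved under pics/ and viewed, about 12 in all and at most 16, crops included, and the job is handed in when it is done.

```bash
mkdir -p pics; ls; python3 - <<'E'
from bench import arm, eyes
import cv2
print(arm.read_state())
for n in ("top","scene"):
    f=eyes.grab_frame(n); cv2.imwrite(f"pics/{n}0.png",f["image"]); print(n,f["fx"],f["cx"],f["cy"],f["rvec"],f["tvec"])
E
```

```text
pics
{'clock': 0.0, 'qpos': array([ 1.29600011e+00,  1.26398432e-01, -4.06309089e-02,  1.40543049e+00,
        1.64722167e-05,  1.57082019e+00]), 'joint_vel': array([-0.00143084, -0.00084901, -0.00106411,  0.00065754,  0.00133158,
       -0.00098949]), 'tau': array([ 4.56217713e-04, -4.35917616e+01,  3.52921093e+01,  1.74882141e-02,
        3.02105072e-04, -2.68381669e-06]), 'tool_pos': array([0.14233777, 0.50488958, 0.23050834]), 'tool_rot': array([-1.5616579 ,  0.21596142, -0.21557684]), 'contact_force': array([ 0.19624311,  0.31563364, -0.06326746]), 'wrist_torque': array([ 0.00590831,  0.02641879, -0.05296315]), 'opening': 0.08537656822505539}
top 475.15335318858916 311.7070359724572 232.21578296687758 [ 2.19173763 -2.19424758  0.07940448] [0.02221274 0.51772514 0.81914162]
scene 481.6854407305759 324.4289269584302 247.22252398169033 [ 1.06348906  2.25578494 -1.12108633] [ 0.31255862 -0.2420974   1.18580775]
```

View pics/top0.png

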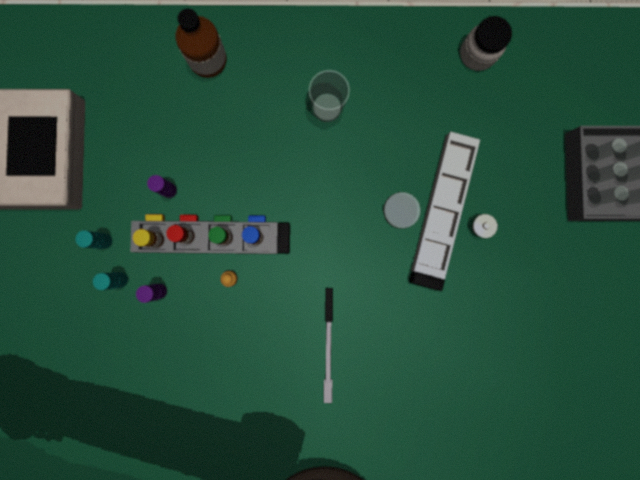

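View pics/scene0.png

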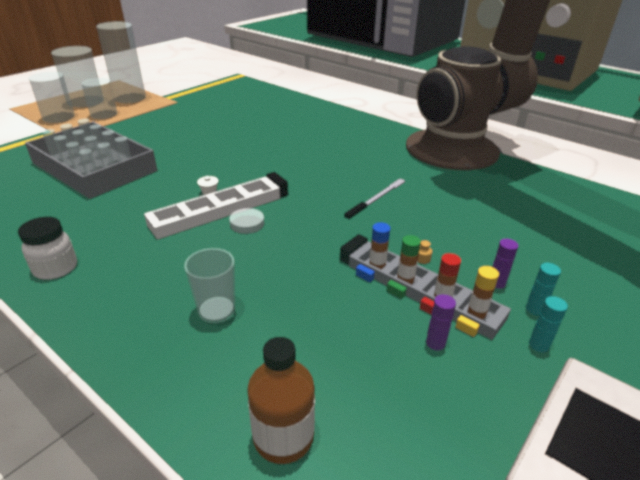

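The top view looks with +x up and +y left. From the tray's block at (284,237), the caps run blue (251,235), green (218,235), red (177,233), yellow (143,238). The tags agree in order. The look-alikes are purple (158,184) and (147,293), turquoise (86,239) and (103,281), and an orange bit at (229,279). The rack runs from (465,140) down to its block at (428,281). Close to it are a disc at (402,210) and a white pot at (485,226).

Next I'll measure.

```bash
cat > h.py <<'E'
import numpy as np, cv2
from bench import arm, eyes
from scipy.spatial.transform import Rotation as R
def cam(f):
    Rm=R.from_rotvec(f["rvec"]).as_matrix(); return Rm,np.asarray(f["tvec"]).ravel()
def ray(f,uv,z):
    Rm,t=cam(f); uv=np.atleast_2d(uv)
    d=np.c_[(uv[:,0]-f["cx"])/f["fx"],(uv[:,1]-f["cy"])/f["fy"],np.ones(len(uv))]@Rm
    c=-Rm.T@t; return c+d*((z-c[2])/d[:,2])[:,None]
def cloud(f):
    Rm,t=cam(f); v,u=np.indices(f["z_map"].shape); Z=f["z_map"]
    P=np.stack([(u-f["cx"])/f["fx"]*Z,(v-f["cy"])/f["fy"]*Z,Z],-1)
    return (P-t)@Rm
HUE=dict(red=(172,8),yellow=(22,34),green=(50,80),blue=(105,125),purple=(130,155),teal=(82,100))
def hsv(f): return cv2.cvtColor(f["image"],cv2.COLOR_BGR2HSV)
def colmask(f,c,s=110,v=60):
    h=hsv(f).astype(int); a,b=HUE[c]; H=h[...,0]
    m=((H>=a)&(H<=b)) if a<b else ((H>=a)|(H<=b))
    return m&(h[...,1]>s)&(h[...,2]>v)
E
python3 - <<'E'
from h import *
f=eyes.grab_frame("top"); P=cloud(f); z=P[...,2]; ok=f["z_map"]>0
print("table z",np.median(z[ok&(abs(z)<.02)]), "noise",z[300:330,380:410].std())
for c in HUE:
    m=colmask(f,c)&ok&(z>.06)&(z<.12)
    n,l,s,ce=cv2.connectedComponentsWithStats(m.astype('u1'))
    for i in range(1,n):
        if s[i,4]>25: 
            k=l==i; top=k&(z>np.percentile(z[k],60)-.006)
            print(c,s[i,4],ce[i].round(1),"zmed",np.median(z[k]).round(4),"cloud",np.median(P[top],axis=0).round(4),"ray84",ray(f,ce[i],.084)[0,:2].round(4))
# rack/tray tops by height
for nm,(u0,u1,v0,v1),h in (("rack",(405,490,120,300),.026),("tray",(125,300,205,270),.022)):
    H=hsv(f); m=np.zeros(z.shape,bool); m[v0:v1,u0:u1]=1
    m&=(abs(z-h)<.006)&ok&(H[...,1]<60)
    n,l,s,ce=cv2.connectedComponentsWithStats(m.astype('u1')); i=1+s[1:,4].argmax()
    vv,uu=np.nonzero(l==i); w=ray(f,np.c_[uu,vv],h)[:,:2].astype('f4')
    r=cv2.minAreaRect(w); print(nm,len(w),r, cv2.boxPoints(r).round(4).tolist())
    m=np.zeros(z.shape,bool); m[v0:v1,u0:u1]=1; m&=(H[...,2]<40)&(z>h)&(z<h+.02)
    if m.sum(): vv,uu=np.nonzero(m); print(" block",m.sum(),ray(f,np.c_[uu,vv],h+.008).mean(0).round(4))
# obstacles near rack
for nm,uv,h in (("disc",(402,210),0),("pot",(485,226),0)):
    a,b=uv; print(nm,P[b,a].round(4))
Rm=R.from_rotvec(arm.read_state()["tool_rot"]).as_matrix(); print(Rm.round(3))
fs=eyes.grab_frame("top"); im=f["image"][170:310,70:300]; cv2.imwrite("pics/crop1.png",cv2.resize(im,None,fx=3.4,fy=3.4,interpolation=cv2.INTER_CUBIC))
E
```

```text
table z 0.0016636068769807575 noise 0.06909112415195581
red 245 [174.7 233.1] zmed 0.085 cloud [0.5123 0.2425 0.085 ] ray84 [0.5121 0.243 ]
yellow 255 [141.6 237.4] zmed 0.085 cloud [0.5058 0.2963 0.0851] ray84 [0.5053 0.2962]
green 216 [216.5 234.7] zmed 0.0852 cloud [0.5091 0.1756 0.0852] ray84 [0.5096 0.1757]
blue 235 [250.3 234.8] zmed 0.085 cloud [0.5091 0.1216 0.0851] ray84 [0.5094 0.1214]
purple 207 [155.5 183. ] zmed 0.0813 cloud [0.594  0.2762 0.0813] ray84 [0.5937 0.2755]
purple 221 [144.4 293.7] zmed 0.0812 cloud [0.4147 0.2905 0.0812] ray84 [0.4153 0.2897]
teal 241 [ 83.8 238.8] zmed 0.0811 cloud [0.503  0.39   0.0811] ray84 [0.5031 0.3888]
teal 243 [101.1 281.3] zmed 0.0811 cloud [0.4354 0.3604 0.0811] ray84 [0.435  0.3592]
rack 2029 ((0.5644741654396057, -0.2136046439409256), (0.05582582205533981, 0.25656092166900635), 74.59221649169922) [[0.4334000051021576, -0.20640000700950623], [0.6807000041007996, -0.27459999918937683], [0.6955999732017517, -0.2207999974489212], [0.448199987411499, -0.1526000052690506]]
 block 357 [ 0.4323 -0.1761  0.034 ]
tray 1601 ((0.5090681910514832, 0.2104560136795044), (0.2536414563655853, 0.05450832098722458), 89.47682189941406) [[0.48069998621940613, 0.08389999717473984], [0.5351999998092651, 0.08340000361204147], [0.5375000238418579, 0.3370000123977661], [0.4830000102519989, 0.3375000059604645]]
 block 337 [0.5083 0.0711 0.03  ]
disc [ 0.5573 -0.1385  0.0136]
pot [ 0.5269 -0.2765  0.0373]
[[ 0.962 -0.     0.271]
 [-0.271 -0.001  0.962]
 [-0.    -1.    -0.001]]
```

View pics/crop1.png

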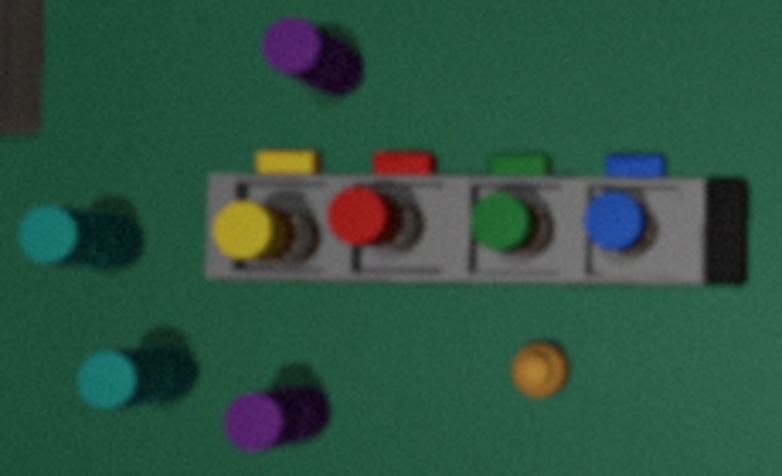

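Caps sit at z≈0.085 (84 mm expected). The tray measures 254×54 mm with its centre at (0.509,0.210), and the rack 256×56 mm with its centre at (0.5645,-0.2136). Both block positions fit. The crop confirms the order from the block as blue, green, red, yellow, with matching tags, and the purple and turquoise ones standing outside the tray.

First I'll move above blue and turn the jaws to world x.

```bash
python3 -m creep '[[0.94,-0.98,-0.12,0,0,-0.081],[0.94,-0.98,-0.12,0,0,-0.081],[0.94,-0.98,-0.12,0,0,-0.081],[0.94,-0.98,-0.12,0,0,-0.081],[0.94,-0.98,-0.12,0,0,-0.081],[0.94,-0.98,-0.12,0,0,-0.081],[0.94,-0.98,-0.12,0,0,-0.081],[0.94,-0.98,-0.12,0,0,-0.081],[0.94,-0.98,-0.12,0,0,0],[0.94,-0.98,-0.12,0,0,0]]' -0.2 30
python3 -m creep '[[0.94,-0.98,-0.12,0,0,0],[0.94,-0.98,-0.12,0,0,0],[0.94,-0.98,-0.12,0,0,0],[0,0,0,0,0,0],[0,0,0,0,0,0]]'
python3 - <<'E'
from h import *
s=arm.read_state(); print(s["clock"],s["qpos"].round(3),s["tool_pos"].round(4),s["opening"]); Rm=R.from_rotvec(s["tool_rot"]).as_matrix(); print(Rm.round(3))
f=eyes.grab_frame("wrist"); cv2.imwrite("pics/w1.png",f["image"])
for c in ("blue","green"):
    m=colmask(f,c)
    n,l,st,ce=cv2.connectedComponentsWithStats(m.astype('u1'))
    for i in range(1,n):
        if st[i,4]>200: print(c,st[i],ce[i].round(1),ray(f,ce[i],.084)[0].round(4), np.median(cloud(f)[l==i],axis=0).round(4))
E
```

```text
clock: 1.45
tool_pos: [0.4252, 0.2101, 0.1951]
tool_rot: [-1.209, 1.209, -1.209]
contact_force: [-0.1, 0.8, -0.1]
opening: 0.0509
clock: 2.08
tool_pos: [0.5087, 0.1231, 0.1843]
tool_rot: [-1.21, 1.21, -1.209]
contact_force: [-0.2, 1.2, 0.4]
opening: 0.0516
2.075 [ 0.237  0.127 -0.141  1.304  0.     1.808] [0.5087 0.1231 0.1843] 0.05155856380220192
[[-0.    -0.001  1.   ]
 [-1.     0.    -0.   ]
 [-0.    -1.    -0.001]]
blue [353 200  16  40 579] [360.6 219.7] [0.5348 0.1383 0.084 ] [0.5419 0.1229 0.0172]
blue [ 298  215   45   49 1686] [319.9 239.2] [0.5102 0.126  0.084 ] [0.5103 0.1257 0.0832]
green [     0      0    640    442 206371] [319.1 189.9] [0.5097 0.1564 0.084 ] [0.5088 0.1443 0.    ]
green [ 297  130   46   47 1686] [319.3 153.3] [0.5098 0.1777 0.084 ] [0.5097 0.1778 0.0834]
green [   0  361   99   75 3567] [ 32.2 386.3] [0.3135 0.0214 0.084 ] [ 2.424e-01 -3.540e-02 -2.000e-04]
green [ 75 430  19  27 223] [ 84.2 442.2] [ 0.3417 -0.025   0.084 ] [ 0.2871 -0.098   0.    ]
green [541 430  20  27 234] [550.4 442.4] [ 0.6753 -0.0253  0.084 ] [ 7.296e-01 -9.730e-02  2.000e-04]
green [ 122  440   46   40 1221] [150.2 463.3] [ 0.3868 -0.0437  0.084 ] [ 3.471e-01 -1.273e-01 -2.000e-04]
green [ 468  440   46   40 1205] [484.4 463.3] [ 0.6302 -0.0438  0.084 ] [ 6.703e-01 -1.277e-01 -1.000e-04]
```

View pics/w1.png

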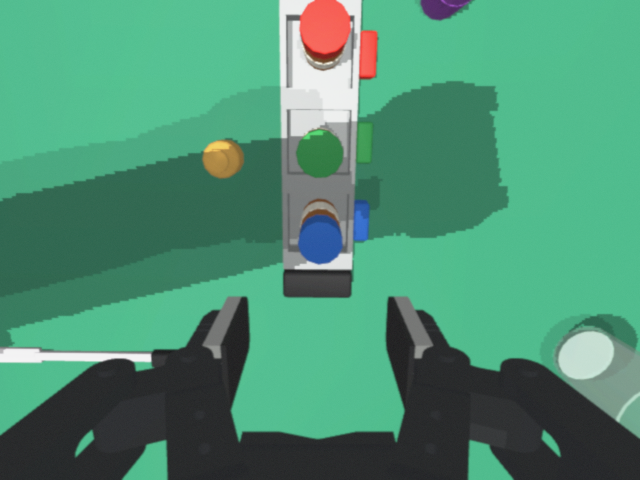

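The wrist view shows blue at (320,239) beside the block and green at (319,153). That puts blue at (0.510,0.125) against the top camera's (0.509,0.121), so I'll use the mean, which is where the tool already is. Now I'll descend and grip.

```bash
python3 -m creep '[[0.03,0,-0.9,0,0,0],[0,0,-0.9,0,0,0],[0,0,-0.9,0,0,0],[0,0,-0.9,0,0,0],[0,0,-0.6,0,0,0],[0,0,-0.3,0,0,0],[0,0,0,0,0,0]]' | tail -4
python3 -m creep '[[0,0,0,0,0,0],[0,0,0,0,0,0],[0,0,0,0,0,0],[0,0,0,0,0,0],[0,0,0,0,0,0]]' 1 35
```

```text
tool_pos: [0.5094, 0.1236, 0.0494]
tool_rot: [-1.21, 1.209, -1.208]
contact_force: [0.0, -0.1, 0.1]
opening: 0.0512
clock: 3.62
tool_pos: [0.5105, 0.1233, 0.0506]
tool_rot: [-1.207, 1.208, -1.209]
contact_force: [-1.8, -0.3, 5.7]
opening: 0.0269
```

```bash
python3 -m creep '[[0,0,0.4,0,0,0],[0,0,0.8,0,0,0],[0,0,0.9,0,0,0],[0,0,0.9,0,0,0],[0,0,0.7,0,0,0],[0.36,-0.92,0,0,0,0.081],[0.36,-0.92,0,0,0,0.081],[0.36,-0.92,0,0,0,0.081],[0.36,-0.92,0,0,0,0.081],[0.36,-0.92,0,0,0,0.081]]'
python3 -m creep '[[0.36,-0.92,0,0,0,0.081],[0.36,-0.92,0,0,0,0.081],[0.36,-0.92,0,0,0,0.081],[0.36,-0.92,0,0,0,0],[0.36,-0.92,0,0,0,0],[0.36,-0.92,0,0,0,0],[0,0,0,0,0,0],[0,0,0,0,0,0]]'
python3 - <<'E'
from h import *
s=arm.read_state(); print(s["clock"],s["qpos"].round(3)); print(R.from_rotvec(s["tool_rot"]).as_matrix().round(3))
f=eyes.grab_frame("wrist"); cv2.imwrite("pics/w2.png",f["image"])
E
```

```text
clock: 4.88
tool_pos: [0.5642, -0.016, 0.1611]
tool_rot: [-1.489, 0.591, -0.591]
contact_force: [0.4, 0.6, -0.1]
opening: 0.0269
clock: 5.88
tool_pos: [0.6284, -0.1802, 0.1606]
tool_rot: [-1.56, 0.216, -0.215]
contact_force: [0.2, 0.6, -1.1]
opening: 0.0269
5.875 [-0.279  0.38   0.133  1.325  0.    -0.004]
[[ 0.962 -0.     0.272]
 [-0.272  0.     0.962]
 [-0.001 -1.     0.   ]]
```

View pics/w2.png

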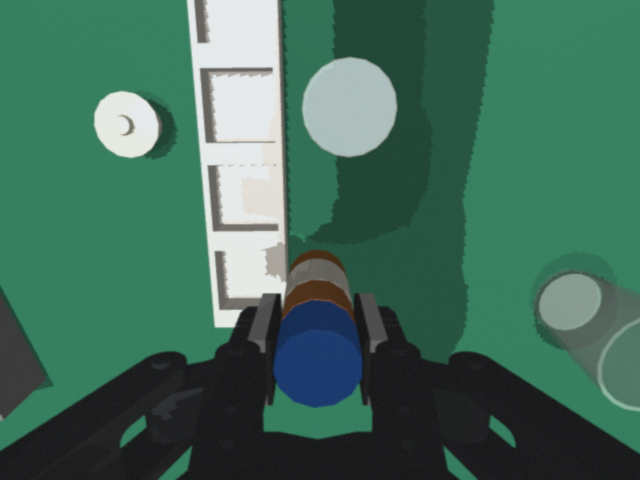

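The wrist view shows blue held upright at (318,350), beside the rack's far end (bottom edge at about (250,325)). The pot is at (127,125) and the disc at (350,107). I'll cross-check the rack pose from this view.

```bash
python3 - <<'E'
from h import *
f=eyes.grab_frame("wrist"); P=cloud(f); z=P[...,2]; H=hsv(f)
m=(abs(z-.026)<.004)&(H[...,1]<90)&(H[...,2]>120); m[:, :180]=0; m[:,292:]=0
n,l,s,ce=cv2.connectedComponentsWithStats(m.astype('u1')); i=1+s[1:,4].argmax(); print(s[i])
p=P[l==i]; print("z",np.median(p[:,2]))
a=np.array([.964,-.266]); b=np.array([.266,.964]); c=np.array([.5645,-.2136])
q=(p[:,:2]-c); A=q@a; B=q@b
print("far end A (expect .127)",np.percentile(A,[99,99.8]))
for lo in np.arange(-.1,.12,.03):
    k=(A>lo)&(A<lo+.03)
    if k.sum()>50: print(lo.round(2),np.percentile(B[k],[1,99]).round(4), np.mean(np.percentile(B[k],[1,99])).round(4))
# dividers: full-width cross walls, by A histogram in the mid B
k=abs(B)<.015; h,e=np.histogram(A[k],bins=np.arange(-.13,.14,.002)); print([(e[j].round(3),h[j]) for j in range(len(h)) if h[j]>20])
for uv in ((127,125),(350,107),(600,300),(640,370)): 
    x,y=min(uv[0],639),uv[1]; print(uv,P[y,x].round(3))
E
```

```text
[ 187    0   99  327 9165]
z 0.02539576088731157
far end A (expect .127) [0.12490103 0.12781557]
-0.1 [-0.0265  0.0275] 0.0005
-0.07 [-0.0262  0.0274] 0.0006
-0.04 [-0.0265  0.0276] 0.0005
-0.01 [-0.0261  0.0275] 0.0007
0.02 [-0.0264  0.0276] 0.0006
0.05 [-0.0261  0.0275] 0.0007
0.08 [-0.0263  0.0277] 0.0007
0.11 [-0.0262 -0.0058] -0.016
[(np.float64(-0.066), np.int64(109)), (np.float64(-0.064), np.int64(175)), (np.float64(-0.062), np.int64(168)), (np.float64(-0.06), np.int64(174)), (np.float64(-0.058), np.int64(161)), (np.float64(-0.056), np.int64(175)), (np.float64(-0.054), np.int64(149)), (np.float64(-0.052), np.int64(103)), (np.float64(-0.006), np.int64(90)), (np.float64(-0.004), np.int64(137)), (np.float64(-0.002), np.int64(136)), (np.float64(0.0), np.int64(141)), (np.float64(0.002), np.int64(139)), (np.float64(0.004), np.int64(144)), (np.float64(0.006), np.int64(146)), (np.float64(0.008), np.int64(60)), (np.float64(0.054), np.int64(121)), (np.float64(0.056), np.int64(128)), (np.float64(0.058), np.int64(112)), (np.float64(0.06), np.int64(114)), (np.float64(0.062), np.int64(119)), (np.float64(0.064), np.int64(117)), (np.float64(0.066), np.int64(113)), (np.float64(0.068), np.int64(58)), (np.float64(0.114), np.int64(37)), (np.float64(0.116), np.int64(24)), (np.float64(0.118), np.int64(23)), (np.float64(0.12), np.int64(24))]
(127, 125) [ 0.53  -0.274  0.035]
(350, 107) [ 0.558 -0.136  0.015]
(600, 300) [ 0.717 -0.013  0.058]
(640, 370) [0.773 0.005 0.063]
```

The wrist agrees with the top camera on the rack to about 1 mm. Now I'll go over the far well (0.6515,-0.2372), lower, feel for the floor and release.

```bash
python3 -m creep '[[0.26,-0.63,0,0,0,0],[0.26,-0.63,0,0,0,0],[0.26,-0.63,0,0,0,0],[0,0,-0.5,0,0,0],[0,0,-0.8,0,0,0],[0,0,-0.8,0,0,0],[0,0,-0.7,0,0,0],[0,0,-0.4,0,0,0],[0,0,-0.25,0,0,0],[0,0,0,0,0,0]]'
python3 -m creep '[[0,0,-0.05,0,0,0],[0,0,0,0,0,0]]'
```

```text
clock: 7.22
tool_pos: [0.652, -0.237, 0.0567]
tool_rot: [-1.56, 0.216, -0.215]
contact_force: [-0.8, -1.1, -0.1]
opening: 0.0269
clock: 7.48
tool_pos: [0.6525, -0.2374, 0.0562]
tool_rot: [-1.56, 0.215, -0.217]
contact_force: [-0.2, -0.4, -0.4]
opening: 0.0269
```

```bash
python3 -m creep '[[0,0,-0.07,0,0,0],[0,0,-0.06,0,0,0],[0,0,0,0,0,0]]'|grep -E 'pos|force'
python3 -m creep '[[0,0,-0.03,0,0,0],[0,0,0,0,0,0]]'|grep -E 'pos|force'
python3 -m creep '[[0,0,-0.03,0,0,0],[0,0,0,0,0,0]]'|grep -E 'pos|force'
```

```text
tool_pos: [0.652, -0.2372, 0.0513]
contact_force: [0.5, 0.2, 0.1]
tool_pos: [0.6522, -0.2372, 0.0507]
contact_force: [-0.7, -0.4, -0.9]
tool_pos: [0.6524, -0.2373, 0.0506]
contact_force: [-0.3, 0.4, 4.9]
```

The floor is felt (Fz ≈5 N at z=0.0506, the same as at the grip). I'll release, rise, and go to green (0.5097,0.1767).

```bash
python3 -m creep '[[0,0,0,0,0,0],[0,0,0,0,0,0],[0,0,0,0,0,0],[0,0,0.5,0,0,0],[0,0,0.8,0,0,0],[0,0,0.9,0,0,0],[0,0,0.9,0,0,0],[0,0,0.9,0,0,0],[0,0,0,0,0,0],[0,0,0,0,0,0]]' -0.2
python3 - <<'E'
from h import *
f=eyes.grab_frame("top");cv2.imwrite("pics/t2.png",f["image"])
f=eyes.grab_frame("scene");cv2.imwrite("pics/s2.png",f["image"])
E
```

```text
clock: 9.6
tool_pos: [0.6521, -0.2372, 0.1695]
tool_rot: [-1.56, 0.216, -0.216]
contact_force: [-0.5, 0.7, 0.1]
opening: 0.0513
```

View pics/s2.png

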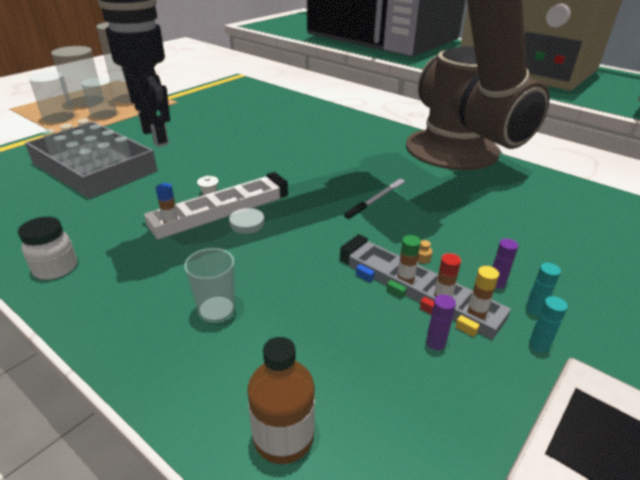

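The scene view shows blue upright in the far rack well at (166,200) and the other three undisturbed in the tray. Next is green.

```bash
python3 -m creep '[[-0.316,0.92,0,0,0,-0.0814],[-0.316,0.92,0,0,0,-0.0814],[-0.316,0.92,0,0,0,-0.0814],[-0.316,0.92,0,0,0,-0.0814],[-0.316,0.92,0,0,0,-0.0814],[-0.316,0.92,0,0,0,-0.0814],[-0.316,0.92,0,0,0,-0.0814],[-0.316,0.92,0,0,0,-0.0814],[-0.316,0.92,0,0,0,0],[-0.316,0.92,0,0,0,0]]'|grep clock
python3 -m creep '[[-0.316,0.92,0,0,0,0],[-0.316,0.92,0,0,0,0],[-0.316,0.92,0,0,0,0],[-0.316,0.92,0,0,0,0],[-0.316,0.92,0,0,0,0],[0,0,0,0,0,0],[0,0,0,0,0,0]]'
python3 - <<'E'
from h import *
f=eyes.grab_frame("wrist")
for c in ("green","red","yellow"):
    m=colmask(f,c)&(cloud(f)[...,2]>.076)
    n,l,st,ce=cv2.connectedComponentsWithStats(m.astype('u1'))
    for i in range(1,n):
        if st[i,4]>300: print(c,st[i],ce[i].round(1),ray(f,ce[i],.084)[0].round(4))
E
```

```text
clock: 10.95
clock: 11.82
tool_pos: [0.5098, 0.1763, 0.1692]
tool_rot: [-1.207, 1.214, -1.214]
contact_force: [1.3, -0.6, 0.8]
opening: 0.0513
green [ 295  223   46   48 1707] [317.6 246.5] [0.5099 0.1791 0.084 ]
red [ 297  103   51   53 2088] [322.  128.4] [0.5127 0.245  0.084 ]
yellow [ 281    0   55   51 2311] [308.4  22.3] [0.506  0.2961 0.084 ]
```

```bash
python3 -m creep '[[0,0.04,-0.9,0,0,0],[0,0,-0.9,0,0,0],[0,0,-0.9,0,0,0],[0,0,-0.7,0,0,0],[0,0,-0.4,0,0,0],[0,0,-0.2,0,0,0],[0,0,0,0,0,0]]' | tail -4
python3 -m creep '[[0,0,0,0,0,0],[0,0,0,0,0,0],[0,0,0,0,0,0],[0,0,0,0,0,0],[0,0,0,0,0,0]]' 1 35
python3 -m creep '[[0,0,0.4,0,0,0],[0,0,0.8,0,0,0],[0,0,0.9,0,0,0],[0,0,0.9,0,0,0],[0,0,0.7,0,0,0],[0,0,0,0,0,0]]'
```

```text
tool_pos: [0.5102, 0.1778, 0.0499]
tool_rot: [-1.206, 1.214, -1.214]
contact_force: [0.2, -0.3, -0.1]
opening: 0.0511
clock: 13.38
tool_pos: [0.5105, 0.1782, 0.0507]
tool_rot: [-1.205, 1.213, -1.214]
contact_force: [-0.5, 0.1, 5.2]
opening: 0.0271
clock: 14.12
tool_pos: [0.5109, 0.1784, 0.1627]
tool_rot: [-1.203, 1.212, -1.215]
contact_force: [0.0, -0.3, -0.7]
opening: 0.0269
```

```bash
python3 -m creep '[[0.196,-0.95,0,0,0,0.081],[0.196,-0.95,0,0,0,0.081],[0.196,-0.95,0,0,0,0.081],[0.196,-0.95,0,0,0,0.081],[0.196,-0.95,0,0,0,0.081],[0.196,-0.95,0,0,0,0.081],[0.196,-0.95,0,0,0,0.081],[0.196,-0.95,0,0,0,0.081],[0.196,-0.95,0,0,0,0],[0.196,-0.95,0,0,0,0]]'|grep clock
python3 -m creep '[[0.196,-0.95,0,0,0,0],[0.196,-0.95,0,0,0,0],[0.196,-0.95,0,0,0,0],[0.196,-0.95,0,0,0,0],[0,0,0,0,0,0],[0,0,0,0,0,0],[0,0,0,0,0,0]]'
```

```text
clock: 15.38
clock: 16.25
tool_pos: [0.592, -0.2201, 0.1605]
tool_rot: [-1.559, 0.22, -0.219]
contact_force: [-0.0, -0.9, -1.1]
opening: 0.0269
```

```bash
python3 -m creep '[[0.05,-0.04,-0.5,0,0,0],[0,0,-0.8,0,0,0],[0,0,-0.8,0,0,0],[0,0,-0.7,0,0,0],[0,0,-0.4,0,0,0],[0,0,-0.25,0,0,0],[0,0,-0.1,0,0,0],[0,0,0,0,0,0]]'|grep -E 'pos|force'
python3 -m creep '[[0,0,-0.02,0,0,0],[0,0,0,0,0,0]]'|grep -E 'pos|force'
```

```text
tool_pos: [0.5941, -0.2223, 0.0547]
contact_force: [-0.1, 0.4, -0.3]
tool_pos: [0.594, -0.2223, 0.0541]
contact_force: [-0.5, 0.5, -0.3]
```

```bash
python3 -m creep '[[0,0,-0.06,0,0,0],[0,0,-0.03,0,0,0],[0,0,0,0,0,0]]'|grep -E 'pos|force'
python3 -m creep '[[0,0,-0.03,0,0,0],[0,0,0,0,0,0]]'|grep -E 'pos|force'
```

```text
tool_pos: [0.5937, -0.2222, 0.0509]
contact_force: [0.6, 0.5, 0.1]
tool_pos: [0.594, -0.2223, 0.0507]
contact_force: [-0.8, 0.2, 3.9]
```

```bash
python3 -m creep '[[0,0,0,0,0,0],[0,0,0,0,0,0],[0,0,0,0,0,0],[0,0,0.5,0,0,0],[0,0,0.8,0,0,0],[0,0,0.9,0,0,0],[0,0,0.9,0,0,0],[0,0,0.9,0,0,0],[0,0,0,0,0,0]]' -0.2
python3 -m creep '[[-0.17,0.97,0,0,0,-0.081],[-0.17,0.97,0,0,0,-0.081],[-0.17,0.97,0,0,0,-0.081],[-0.17,0.97,0,0,0,-0.081],[-0.17,0.97,0,0,0,-0.081],[-0.17,0.97,0,0,0,-0.081],[-0.17,0.97,0,0,0,-0.081],[-0.17,0.97,0,0,0,-0.081],[-0.17,0.97,0,0,0,0],[-0.17,0.97,0,0,0,0]]'|grep clock
python3 -m creep '[[-0.17,0.97,0,0,0,0],[-0.17,0.97,0,0,0,0],[-0.17,0.97,0,0,0,0],[-0.17,0.97,0,0,0,0],[-0.17,0.97,0,0,0,0],[-0.17,0.97,0,0,0,0],[0,0,0,0,0,0],[0,0,0,0,0,0]]'
python3 - <<'E'
from h import *
f=eyes.grab_frame("wrist")
for c in ("red","yellow"):
    m=colmask(f,c)&(cloud(f)[...,2]>.076)
    n,l,st,ce=cv2.connectedComponentsWithStats(m.astype('u1'))
    for i in range(1,n):
        if st[i,4]>300: print(c,st[i],ce[i].round(1),ray(f,ce[i],.084)[0].round(4))
f=eyes.grab_frame("top"); cv2.imwrite("pics/t3.png",f["image"])
E
```

```text
clock: 19.25
tool_pos: [0.5951, -0.2227, 0.1737]
tool_rot: [-1.561, 0.216, -0.225]
contact_force: [1.0, -0.4, -0.2]
opening: 0.0515
clock: 20.5
clock: 21.5
tool_pos: [0.5119, 0.243, 0.1697]
tool_rot: [-1.207, 1.214, -1.214]
contact_force: [0.3, -0.1, -0.1]
opening: 0.0514
red [ 295  222   47   48 1747] [318.4 245.4] [0.5126 0.2463 0.084 ]
yellow [ 281  127   51   52 2016] [305.8 152.9] [0.5061 0.2988 0.084 ]
```

View pics/t3.png

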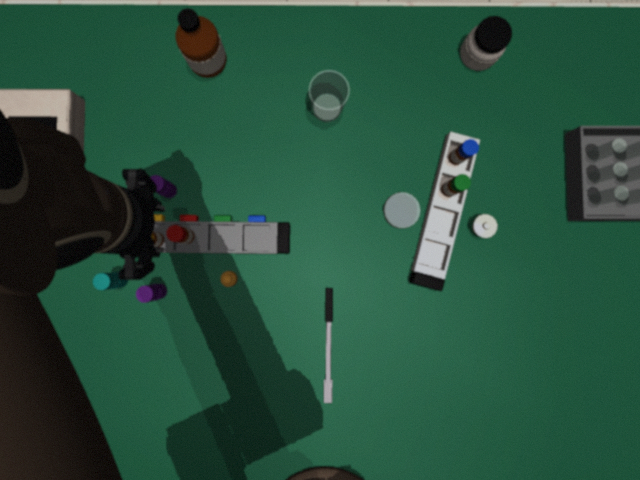

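The top view shows blue (470,148) and green (461,184) upright in the two far wells. The gripper hovers over red, which is still in the tray at (177,233). Next I'll grip red at (0.5124,0.2445).

```bash
python3 -m creep '[[0.02,0.05,-0.9,0,0,0],[0,0,-0.9,0,0,0],[0,0,-0.9,0,0,0],[0,0,-0.7,0,0,0],[0,0,-0.4,0,0,0],[0,0,-0.2,0,0,0],[0,0,0,0,0,0]]' | tail -4
python3 -m creep '[[0,0,0,0,0,0],[0,0,0,0,0,0],[0,0,0,0,0,0],[0,0,0,0,0,0],[0,0,0,0,0,0]]' 1 35
python3 -m creep '[[0,0,0.4,0,0,0],[0,0,0.8,0,0,0],[0,0,0.9,0,0,0],[0,0,0.9,0,0,0],[0,0,0.7,0,0,0],[0,0,0,0,0,0]]'
```

```text
tool_pos: [0.513, 0.2447, 0.0503]
tool_rot: [-1.206, 1.214, -1.214]
contact_force: [1.4, -0.6, 0.8]
opening: 0.0514
clock: 23.1
tool_pos: [0.5133, 0.2452, 0.051]
tool_rot: [-1.205, 1.213, -1.214]
contact_force: [-1.4, -0.5, 6.0]
opening: 0.027
clock: 23.85
tool_pos: [0.5136, 0.2453, 0.163]
tool_rot: [-1.203, 1.212, -1.214]
contact_force: [-0.1, -0.8, -0.2]
opening: 0.0271
```

```bash
python3 -m creep '[[0.05,-1,0,0,0,0.081],[0.05,-1,0,0,0,0.081],[0.05,-1,0,0,0,0.081],[0.05,-1,0,0,0,0.081],[0.05,-1,0,0,0,0.081],[0.05,-1,0,0,0,0.081],[0.05,-1,0,0,0,0.081],[0.05,-1,0,0,0,0.081],[0.05,-1,0,0,0,0],[0.05,-1,0,0,0,0]]'|grep clock
python3 -m creep '[[0.05,-1,0,0,0,0],[0.05,-1,0,0,0,0],[0.05,-1,0,0,0,0],[0.05,-1,0,0,0,0],[0.05,-1,0,0,0,0],[0,0,0,0,0,0],[0,0,0,0,0,0],[0,0,0,0,0,0]]'
```

```text
clock: 25.1
clock: 26.1
tool_pos: [0.5351, -0.2042, 0.1608]
tool_rot: [-1.559, 0.22, -0.219]
contact_force: [-0.5, -0.4, -0.2]
opening: 0.0269
```

```bash
python3 -m creep '[[0.03,-0.04,-0.5,0,0,0],[0,0,-0.8,0,0,0],[0,0,-0.8,0,0,0],[0,0,-0.7,0,0,0],[0,0,-0.4,0,0,0],[0,0,-0.25,0,0,0],[0,0,-0.1,0,0,0],[0,0,0,0,0,0]]'|grep -E 'pos|force'
python3 -m creep '[[0,0,-0.06,0,0,0],[0,0,-0.05,0,0,0],[0,0,0,0,0,0]]'|grep -E 'pos|force'
python3 -m creep '[[0,0,-0.03,0,0,0],[0,0,0,0,0,0]]'|grep -E 'pos|force'
```

```text
tool_pos: [0.5364, -0.2064, 0.0549]
contact_force: [-0.3, -0.5, -0.5]
tool_pos: [0.5361, -0.2063, 0.0513]
contact_force: [0.3, 0.1, -0.8]
tool_pos: [0.5365, -0.2065, 0.051]
contact_force: [-0.4, 0.2, 4.7]
```

```bash
python3 -m creep '[[0,0,0,0,0,0],[0,0,0,0,0,0],[0,0,0,0,0,0],[0,0,0.5,0,0,0],[0,0,0.8,0,0,0],[0,0,0.9,0,0,0],[0,0,0.9,0,0,0],[0,0,0.9,0,0,0],[0,0,0,0,0,0]]' -0.2
python3 -m creep '[[-0.06,0.99,0,0,0,-0.081],[-0.06,0.99,0,0,0,-0.081],[-0.06,0.99,0,0,0,-0.081],[-0.06,0.99,0,0,0,-0.081],[-0.06,0.99,0,0,0,-0.081],[-0.06,0.99,0,0,0,-0.081],[-0.06,0.99,0,0,0,-0.081],[-0.06,0.99,0,0,0,-0.081],[-0.06,0.99,0,0,0,0],[-0.06,0.99,0,0,0,0]]'|grep clock
python3 -m creep '[[-0.06,0.99,0,0,0,0],[-0.06,0.99,0,0,0,0],[-0.06,0.99,0,0,0,0],[-0.06,0.99,0,0,0,0],[-0.06,0.99,0,0,0,0],[-0.06,0.99,0,0,0,0],[-0.06,0.99,0,0,0,0],[0,0,0,0,0,0],[0,0,0,0,0,0]]'
python3 - <<'E'
from h import *
f=eyes.grab_frame("wrist"); cv2.imwrite("pics/w4.png",f["image"])
for c in ("yellow",):
    m=colmask(f,c)&(cloud(f)[...,2]>.076)
    n,l,st,ce=cv2.connectedComponentsWithStats(m.astype('u1'))
    for i in range(1,n):
        if st[i,4]>300: print(c,st[i],ce[i].round(1),ray(f,ce[i],.084)[0].round(4))
E
```

```text
clock: 28.85
tool_pos: [0.5376, -0.2068, 0.1738]
tool_rot: [-1.561, 0.217, -0.225]
contact_force: [1.0, -0.2, -0.2]
opening: 0.0509
clock: 30.1
clock: 31.22
tool_pos: [0.5053, 0.2981, 0.1699]
tool_rot: [-1.207, 1.214, -1.214]
contact_force: [-0.2, 0.7, -0.6]
opening: 0.0513
yellow [ 295  224   48   48 1752] [318.4 247.6] [0.5059 0.3    0.084 ]
```

View pics/w4.png

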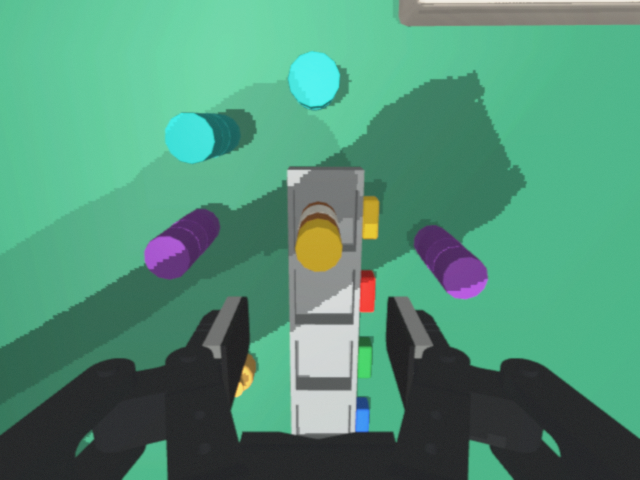

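The wrist view shows yellow alone in the tray at (318,247), next to the yellow tag. The purple ones at (170,257) and (464,278) are clear of the fingers' path. I'll grip yellow.

```bash
python3 -m creep '[[0.01,0,-0.9,0,0,0],[0,0,-0.9,0,0,0],[0,0,-0.9,0,0,0],[0,0,-0.7,0,0,0],[0,0,-0.4,0,0,0],[0,0,-0.2,0,0,0],[0,0,0,0,0,0]]' | tail -4
python3 -m creep '[[0,0,0,0,0,0],[0,0,0,0,0,0],[0,0,0,0,0,0],[0,0,0,0,0,0],[0,0,0,0,0,0]]' 1 35
python3 -m creep '[[0,0,0.4,0,0,0],[0,0,0.8,0,0,0],[0,0,0.9,0,0,0],[0,0,0.9,0,0,0],[0,0,0.7,0,0,0],[0,0,0,0,0,0]]'
```

```text
tool_pos: [0.5061, 0.2984, 0.0506]
tool_rot: [-1.206, 1.214, -1.214]
contact_force: [0.5, 0.4, -0.9]
opening: 0.051
clock: 32.78
tool_pos: [0.5064, 0.2989, 0.0513]
tool_rot: [-1.205, 1.213, -1.214]
contact_force: [-1.3, -0.3, 5.2]
opening: 0.0268
clock: 33.52
tool_pos: [0.5067, 0.2991, 0.1634]
tool_rot: [-1.203, 1.213, -1.214]
contact_force: [0.1, 0.1, -0.7]
opening: 0.027
```

```bash
python3 -m creep '[[-0.056,-0.96,0,0,0,0.081],[-0.056,-0.96,0,0,0,0.081],[-0.056,-0.96,0,0,0,0.081],[-0.056,-0.96,0,0,0,0.081],[-0.056,-0.96,0,0,0,0.081],[-0.056,-0.96,0,0,0,0.081],[-0.056,-0.96,0,0,0,0.081],[-0.056,-0.96,0,0,0,0.081],[-0.056,-0.96,0,0,0,0],[-0.056,-0.96,0,0,0,0]]'|grep clock
python3 -m creep '[[-0.056,-0.96,0,0,0,0],[-0.056,-0.96,0,0,0,0],[-0.056,-0.96,0,0,0,0],[-0.056,-0.96,0,0,0,0],[-0.056,-0.96,0,0,0,0],[-0.056,-0.96,0,0,0,0],[-0.056,-0.96,0,0,0,0],[0,0,0,0,0,0],[0,0,0,0,0,0],[0,0,0,0,0,0]]'
```

```text
clock: 34.78
clock: 36.02
tool_pos: [0.4772, -0.1902, 0.1611]
tool_rot: [-1.559, 0.22, -0.219]
contact_force: [0.0, 0.2, -0.8]
opening: 0.0271
```

```bash
python3 -m creep '[[0.01,0.01,-0.5,0,0,0],[0,0,-0.8,0,0,0],[0,0,-0.8,0,0,0],[0,0,-0.7,0,0,0],[0,0,-0.4,0,0,0],[0,0,-0.25,0,0,0],[0,0,-0.1,0,0,0],[0,0,0,0,0,0]]'|grep -E 'pos|force'
python3 -m creep '[[0,0,-0.06,0,0,0],[0,0,-0.05,0,0,0],[0,0,0,0,0,0]]'|grep -E 'pos|force'
python3 -m creep '[[0,0,-0.03,0,0,0],[0,0,0,0,0,0]]'|grep -E 'pos|force'
```

```text
tool_pos: [0.4779, -0.1908, 0.0552]
contact_force: [0.2, -0.3, -0.5]
tool_pos: [0.4776, -0.1907, 0.0516]
contact_force: [0.1, 0.0, -1.0]
tool_pos: [0.478, -0.1909, 0.0513]
contact_force: [-0.8, -0.1, 4.4]
```

The floor is felt at the same height as at the grip. I'll release, rise, move off to the side and check.

```bash
python3 -m creep '[[0,0,0,0,0,0],[0,0,0,0,0,0],[0,0,0,0,0,0],[0,0,0.5,0,0,0],[0,0,0.8,0,0,0],[0,0,0.9,0,0,0],[0,0,0.9,0,0,0],[0,0,0.9,0,0,0],[0,0,0.5,0,0,0],[0,0,0,0,0,0]]' -0.2
python3 -m creep '[[-0.3,0.8,0.3,0,0,0],[-0.3,0.8,0.3,0,0,0],[-0.3,0.8,0.3,0,0,0],[-0.3,0.8,0.3,0,0,0],[-0.3,0.8,0.3,0,0,0],[-0.3,0.8,0,0,0,0],[-0.3,0.8,0,0,0,0],[0,0,0,0,0,0]]'
python3 - <<'E'
from h import *
f=eyes.grab_frame("top"); P=cloud(f); z=P[...,2]
c0=np.array([.5645,-.2136]); a=np.array([-.964,.266]); b=np.array([.266,.964])
for c in ("blue","green","red","yellow"):
    m=colmask(f,c)&(z>.07)&(z<.1)
    n,l,st,ce=cv2.connectedComponentsWithStats(m.astype('u1'))
    for i in range(1,n):
        if st[i,4]>60:
            p=ray(f,ce[i],.084)[0,:2]; print(c,st[i,4],ce[i].round(1),"z",np.median(z[l==i]).round(4),p.round(4),"along row",((p-c0)@a).round(4),"across",((p-c0)@b).round(4))
g=eyes.grab_frame("scene")
cv2.imwrite("pics/end.png",np.hstack([cv2.resize(f["image"][110:300,370:510],(420,570)),cv2.resize(g["image"][150:260,120:300],(360,220)).copy() if 0 else cv2.resize(g["image"][130:260,120:240],(380,570))])[:,:800])
E
```

```text
clock: 38.9
tool_pos: [0.4782, -0.191, 0.187]
tool_rot: [-1.56, 0.219, -0.223]
contact_force: [0.9, 0.6, -0.5]
opening: 0.0512
clock: 39.9
tool_pos: [0.4138, -0.0218, 0.2299]
tool_rot: [-1.56, 0.22, -0.218]
contact_force: [0.0, -0.2, 0.1]
opening: 0.0516
blue 227 [469.5 147.6] z 0.0846 [ 0.6522 -0.2367] along row -0.0907 across 0.0011
green 206 [461.8 182.2] z 0.0849 [ 0.5949 -0.2229] along row -0.0318 across -0.0009
red 239 [452.3 217.7] z 0.0847 [ 0.5369 -0.206 ] along row 0.0286 across -0.0001
yellow 242 [443.2 253.3] z 0.0846 [ 0.4791 -0.1902] along row 0.0885 across -0.0001
```

View pics/end.png

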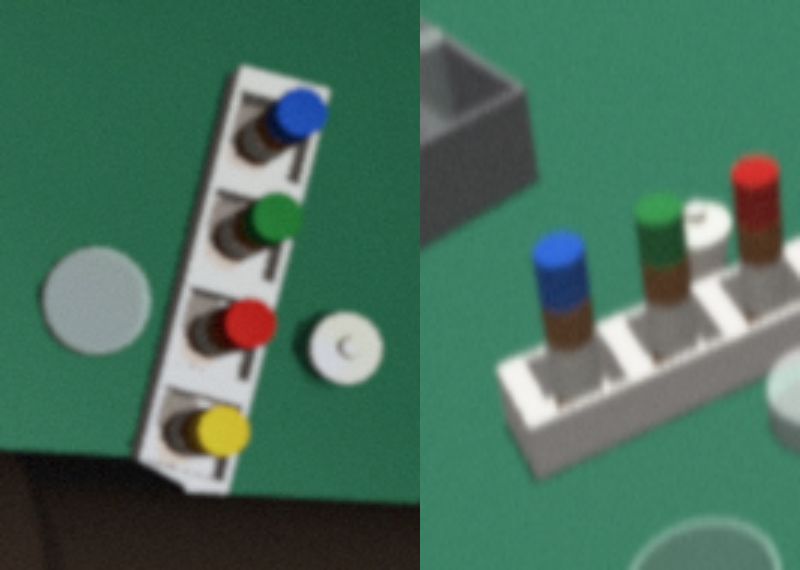

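All four stand upright within 2 mm of their well centres, with cap tops at floor-standing height and the robot clear. I'll hand the job in.

```bash
python3 -c "
from bench import order; print(order.close_job())"
```

```text
the job is handed in; nothing more can be done
None
```

All four vials are now in the white rack in reverse order, and the job is handed in at about 40 s of the 102 s allowed. Counting from the well farthest from the rack's block, they stand blue, green, red, yellow, with yellow next to the block.

- **Placing:** I set each vial down until the wrist felt about 4–5 N, at the same tool height as when it was gripped, and only then let go.
- **Last checks:** The final top view put every vial within 2 mm of its well centre. Cap tops read 84.6–84.9 mm against 84 mm expected, so all four are upright and on the well floor. The gripper was open and clear of everything.
- **What disagreed:** The wrist and top cameras differed by up to 4 mm on where the vials stood in the tray. I gripped at about the mean of the two, and it caused no trouble.
- **Not checked at the end:** The last scene crop left yellow out of frame, so yellow's final position rests on the top view alone. I did not look again at the tray, its label clips or the purple and turquoise look-alikes, but nothing went near enough to touch them.

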